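Mark the brown specimen as tested

TASK

The specimen in brown resin has been through the hardness tester: with the fingertips, lightly push the flag in line with it up and right over its hinge, until it lies flat on the far side with its green face up. Only push it, do not grip it; leave the other two flags orange side up, and leave the specimens and everything else standing where they are.

Things in the scene. Friction and masses are not known exactly. Their poses are not given: they have to be found in the camera images.
- board: Grey fixed plate 185 x 222 x 8 mm with 3 stations, 75 mm apart along its y: each a bracket with a flip flag and, 100 mm behind the hinge (+x), a black rubber nest with a specimen; a white line joins them. Origin: on the bench, under the middle hinge; x points away from the robot, from hinge to nest, y left, z up. The plate spans x = -55 to +130 mm. Place and yaw (up to 0.2 rad) vary.
- pivot_left (a point): Hinge axis of the left flag, at its middle, 60 mm above the bench; board x = 0, y = +75 mm. The axis is level, along board y. The bracket is 61 mm wide along y, with cheeks 14 mm deep that reach 7 mm above the axis.
- flag_left (a joint): Angle of the left flag, rad: 0 = flat towards the robot, orange face (white bar) up; 1.57 = upright; 3.14 = turned over, flat away from the robot, green face (white disc) up. Starts at 0 to 0.3. A stiff hinge (0.02 N m, about 0.35 N at the free edge): the flag stays at any angle it is left at. Rigid stops at both ends.
- edge_left (a point): Middle of the round bead (8 mm thick, 40 mm long along the hinge direction) on the free edge of the left flag, 61 mm from the hinge axis. The flag is 40 mm wide, 65 mm long and about 6 mm thick. At 0 rad its edge overhangs the board's near edge by 10 mm; below it is clear down to the plate (8 mm) or the bench.
- nest_left (a point): Middle of the top of the left rubber nest (36 mm across, top 10 mm above the bench), in line with the left flag: the specimen standing here belongs to that flag.
- pivot_middle (a point): Hinge axis of the middle flag, at its middle, 60 mm above the bench; board x = 0, y = 0 mm. The axis is level, along board y. The bracket is 61 mm wide along y, with cheeks 14 mm deep that reach 7 mm above the axis.
- flag_middle (a joint): Angle of the middle flag, rad: 0 = flat towards the robot, orange face (white bar) up; 1.57 = upright; 3.14 = turned over, flat away from the robot, green face (white disc) up. Starts at 0 to 0.3. A stiff hinge (0.02 N m, about 0.35 N at the free edge): the flag stays at any angle it is left at. Rigid stops at both ends.
- edge_middle (a point): Middle of the round bead (8 mm thick, 40 mm long along the hinge direction) on the free edge of the middle flag, 61 mm from the hinge axis. The flag is 40 mm wide, 65 mm long and about 6 mm thick. At 0 rad its edge overhangs the board's near edge by 10 mm; below it is clear down to the plate (8 mm) or the bench.
- nest_middle (a point): Middle of the top of the middle rubber nest (36 mm across, top 10 mm above the bench), in line with the middle flag: the specimen standing here belongs to that flag.
- pivot_right (a point): Hinge axis of the right flag, at its middle, 60 mm above the bench; board x = 0, y = -75 mm. The axis is level, along board y. The bracket is 61 mm wide along y, with cheeks 14 mm deep that reach 7 mm above the axis.
- flag_right (a joint): Angle of the right flag, rad: 0 = flat towards the robot, orange face (white bar) up; 1.57 = upright; 3.14 = turned over, flat away from the robot, green face (white disc) up. Starts at 0 to 0.3. A stiff hinge (0.02 N m, about 0.35 N at the free edge): the flag stays at any angle it is left at. Rigid stops at both ends.
- edge_right (a point): Middle of the round bead (8 mm thick, 40 mm long along the hinge direction) on the free edge of the right flag, 61 mm from the hinge axis. The flag is 40 mm wide, 65 mm long and about 6 mm thick. At 0 rad its edge overhangs the board's near edge by 10 mm; below it is clear down to the plate (8 mm) or the bench.
- nest_right (a point): Middle of the top of the right rubber nest (36 mm across, top 10 mm above the bench), in line with the right flag: the specimen standing here belongs to that flag.
- brown_puck: Mounted specimen in brown resin: a cylinder 30 mm across and 19 mm high with a metal coupon in its top, loose in one of the three nests. Origin: centre of its underside.
- black_puck_1: Mounted specimen in black resin, 30 mm across, 17 mm high, loose in another nest. Origin: centre of its underside.
- black_puck_2: Mounted specimen in black resin, 30 mm across, 17 mm high, loose in the remaining nest. Origin: centre of its underside.
- oil_bottle: Small oil bottle with a red spout, 39 mm across, 135 mm high, standing loose right of the board. Origin: centre of its underside.
- ref_block: Round steel hardness reference block, 64 mm across, 13 mm high, loose right of the board. Origin: centre of its underside.
Mind the look-alikes: they are no part of the job. What is shaped like the brown_puck but pink or turquoise is not meant.

How it is judged (in metres and radians):
At the end, for the whole second after the job is handed in: The flag in line with the brown specimen lies over on the far side, green face up, within 0.2 rad (11 degrees) of flat, and at rest; the other two flags are still below 0.5 rad, orange up; the three specimens, the oil bottle and the reference block are within 15 mm of where they stood (((horizontal distance between brown_puck and nest_left below 0.025 m and value of joint flag_left above 2.94 rad and velocity of joint flag_left between -0.1 and 0.1 rad/s and value of joint each of flag_middle, flag_right below 0.5 rad) or (horizontal distance between brown_puck and nest_middle below 0.025 m and value of joint flag_middle above 2.94 rad and velocity of joint flag_middle between -0.1 and 0.1 rad/s and value of joint each of flag_left, flag_right below 0.5 rad) or (horizontal distance between brown_puck and nest_right below 0.025 m and value of joint flag_right above 2.94 rad and velocity of joint flag_right between -0.1 and 0.1 rad/s and value of joint each of flag_left, flag_middle below 0.5 rad)) and distance of each of brown_puck, black_puck_1, black_puck_2, oil_bottle, ref_block from where it was at the start of the episode below 0.015 m); the robot touches nothing.
It fails at once if a specimen, the oil bottle or the reference block is moved or lifted (more than 15 mm) (distance of any of brown_puck, black_puck_1, black_puck_2, oil_bottle, ref_block from where it was at the start of the episode above 0.015 m).
It fails at once if a flag that does not belong to the brown specimen is raised (past 0.6 rad) ((value of joint flag_left above 0.6 rad and not (horizontal distance between brown_puck and nest_left below 0.025 m)) or (value of joint flag_middle above 0.6 rad and not (horizontal distance between brown_puck and nest_middle below 0.025 m)) or (value of joint flag_right above 0.6 rad and not (horizontal distance between brown_puck and nest_right below 0.025 m))).
It fails at once if a flag is gripped or forced: the fingers press on it with more than 30 N (contact force between the fingers and flag_left above 30 N or contact force between the fingers and flag_middle above 30 N or contact force between the fingers and flag_right above 30 N).
It also fails if it takes over 48 s, if anything falls off the work surface, if the arm or the gripper's body presses on something with over 40 N, if the wrist force passes 120 N, or if a joint passes its speed limit or range.

ROBOT

A 7-joint arm with a two-finger parallel gripper is mounted at the origin on a cart in front of the work surface, level with it; the furniture and walls round the work are solid. World frame = base frame: x ahead of the robot, y to its left, z up, the work surface at z = 0. Lengths are in mm, angles in rad, forces in N, time in s.
With the tool pointing down it reaches from about 350 to 900 mm from the base axis. Payload 8.1 kg.
Tool frame: the origin (TCP) lies at the very end of the fingers, on their centre line; the grasp point (between the pads) lies manip.pinch_z behind it (manip.pinch_z is the distance from the TCP to the grasp point, in mm); z points along the fingers, y is the direction in which the jaws open and shut (so a half turn about z gives the same grasp; the last joint's range is limited). The gripper opens to 92 mm and grips with 3 to 60 N. Pads are 19 mm wide; open, the fingers measure 130 mm over their backs; the gripper's body (75 mm by 190 mm) begins 47 mm behind the grasp point.
Start: joints at [-1.222, 0.434, 0.025, 1.573, -0.012, 1.134, -0.075], TCP at [272.894, 562.29, 226.742] pointing down, gripper open.
Joint ranges: [-2.62, 2.62], [-0.44, 2.09], [-1.27, 1.32], [0.08, 2.57], [-1.32, 4.46], [0.12, 2], [-2.74, 2.74]. Speed limits (rad/s): [2.22, 2.22, 3.01, 3.01, 3.14, 3.14, 3.14].

INTERFACE

Orientations are given as a unit quaternion [w, x, y, z].
In Python, from workcell import manip, imaging gives the robot as it stands.
- The arm moves only by the shell command python3 -m creep 'ROWS' [OPENING]. ROWS is JSON, one flat list of numbers, 6 for each row, row after row: the shift along the tool's x, y, z in units of 30 cm (1.0 is 30 cm), then the turn, a rotation vector about the tool's x, y, z in units of pi/2 rad (1.0 is pi/2 rad). A call has 1 to 20 rows; each row is the pose to reach, as a shift and turn from the pose commanded when the call began, along the tool's axes at that moment; what a row does not reach only later rows make up. A row lasts 1/12 s, in which the tool goes at most 41.7 mm and 7.16 degrees, less where a joint would pass 70% of its speed; a pose out of reach is approached as far as the arm can. A call with a number of a shift or a turn outside -1 to 1 is refused whole. A call with a gripper value outside its range is refused whole. OPENING is the closure, from -1 (fully open) to 1 (shut), set as the call begins (- or left out, the last holds). The fingers move at their own pace and stop on an object; the grip force is fixed at half the most. Time passes only in rows, so rows that repeat a pose let the fingers close. It gives the time, the measured TCP pose, the force and the opening at its end, in the units of the state.
- manip.observe(): the state, without advancing time (a new reading comes with each control period).
- imaging.snapshot(name): name is "scene" or "top"; returns a dict with "frame" (400x640x3 uint8, red, green, blue), "fx", "fy", "cx", "cy" (pixels), "rvec" (rotation vector, rad) and "tvec" (3), from world to camera coordinates, as OpenCV has them. Camera axes: x right, y down, z forward; pixel columns grow to the right and rows downward; lengths in mm; the calibration is good to about 2 mm. A picture is of the moment at which its call begins. There is no depth.
- manip.finish_job(): hands the job in, once; it reports no verdict.
The state is a dict: "time": time; "qpos": joint angles; "joint_vel": joint speeds; "tau": joint torques, N m; "ee_pos": TCP position; "tool_rot": TCP orientation; "force": force on the tool from outside, world axes, zero at the start; "wrist_torque": the same for the moment, N m; "gripper_width": finger opening in mm.
Only numpy, scipy, OpenCV 4.12 (cv2) and the standard library are available. Lean on these libraries where they do the work, as an engineer would, in place of code of your own. Each camera call takes 0.05 s, during which the arm holds its last target.

## Working session

There is one attempt and no reset: what is moved stays moved. The work goes in short steps, Python scripts to look and compute and a shell command to move; the robot and the scene stay as the last step left them, time stands still between calls to the robot, and variables do not carry over. Pictures are saved under pics/ and viewed, and the job is handed in when it is done.

```bash
mkdir -p pics
python3 - <<'E'
from workcell import manip, imaging
import cv2
s=manip.observe();print({k:(v if not hasattr(v,'round') else v) for k,v in s.items()}, manip.pinch_z)
for n in("scene","top"):
    d=imaging.snapshot(n);cv2.imwrite(f"pics/{n}0.png",d["frame"][:,:,::-1]);print(n,{k:d[k] for k in d if k!="frame"})
E
```

```text
{'time': 0.0, 'qpos': array([-1.22158555,  0.43520819,  0.02495871,  1.57408655, -0.0116007 ,
        1.13399124, -0.0751169 ]), 'joint_vel': array([-0.000129  , -0.00029741,  0.0004075 ,  0.00084771, -0.00022398,
       -0.0008966 ,  0.00155444]), 'tau': array([-8.75179612e-04, -6.67853808e+01,  9.84708108e-01, -3.14468014e+01,
       -6.05190732e-02,  4.27310227e-02,  1.76056037e-04]), 'ee_pos': array([272.69524053, 561.81142043, 225.95806891]), 'tool_rot': array([-1.07500178e-04,  2.24024810e-01,  9.74583134e-01, -7.66708062e-04]), 'force': array([-0.4421809 , -0.2125527 , -0.57694907]), 'wrist_torque': array([-0.03284328,  0.01883452,  0.02510595]), 'gripper_width': 91.4610876933318} 18.8
scene {'fx': 479.17464889705525, 'fy': 479.17464889705525, 'cx': 313.69417234594295, 'cy': 198.09723649481919, 'rvec': array([ 0.6551216 , -2.57717736,  1.18934002]), 'tvec': array([444.13296424, 327.1355582 , 679.36310891])}
top {'fx': 496.5404443591409, 'fy': 496.5404443591409, 'cx': 309.20910829467164, 'cy': 193.81837467275943, 'rvec': array([ 2.10879511, -2.13162416,  0.1437596 ]), 'tvec': array([-117.28322037,  591.06814898, 1041.93030484])}
```

View pics/scene0.png

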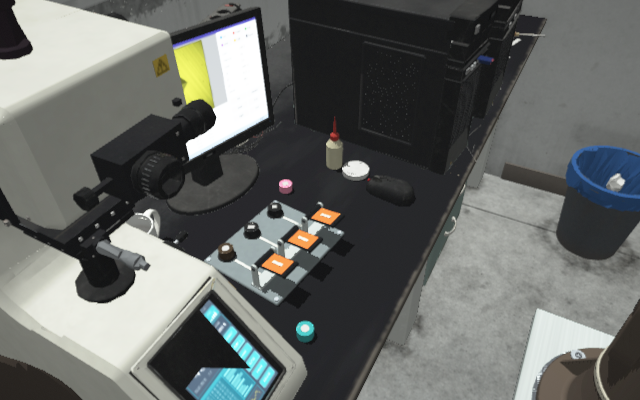

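View pics/top0.png

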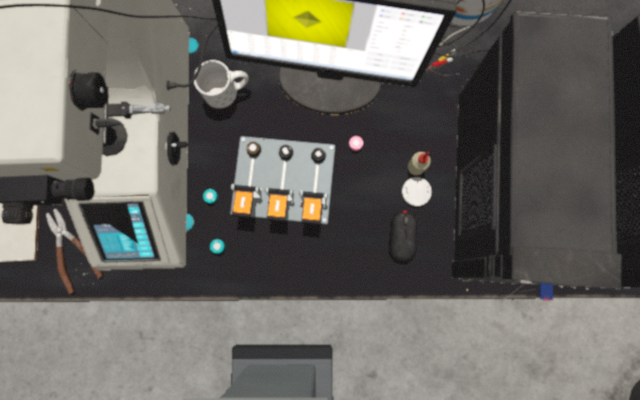

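```bash
cat > h.py <<'E'
import cv2,numpy as np
from workcell import manip, imaging
def load(n,save=None):
    d=imaging.snapshot(n)
    if save: cv2.imwrite(save,d["frame"][:,:,::-1])
    d["K"]=np.array([[d["fx"],0,d["cx"]],[0,d["fy"],d["cy"]],[0,0,1]]);d["R"]=cv2.Rodrigues(d["rvec"])[0];d["t"]=np.asarray(d["tvec"]).reshape(3)
    d["C"]=-d["R"].T@d["t"];return d
def proj(d,p): return cv2.projectPoints(np.float64(p).reshape(-1,1,3),d["rvec"],d["tvec"],d["K"],None)[0].reshape(-1,2)
def ray(d,uv,z):
    v=d["R"].T@np.linalg.inv(d["K"])@np.array([uv[0],uv[1],1.]);return d["C"]+v*(z-d["C"][2])/v[2]
def crop(d,x0,y0,x1,y1,s,f):
    cv2.imwrite(f,cv2.resize(d["frame"][y0:y1,x0:x1,::-1],None,fx=s,fy=s,interpolation=cv2.INTER_CUBIC))
E
python3 - <<'E'
from h import *
t=load("top");s=load("scene")
crop(t,220,125,350,235,6,"pics/t1.png");crop(s,195,160,355,310,4,"pics/s1.png")
print(t["C"],s["C"],proj(t,[[0,0,0],[272,562,226],[500,0,0]]),proj(s,[[0,0,0],[272,562,226]]))
for n,d in(("t",t),("s",s)):
    hsv=cv2.cvtColor(d["frame"],cv2.COLOR_RGB2HSV)
    m=cv2.inRange(hsv,(5,150,120),(20,255,255))
    k,l,st,c=cv2.connectedComponentsWithStats(m)
    for i in range(1,k):
        if st[i,4]>60: print(n,st[i],c[i],ray(d,c[i],65).round(1))
for u in [(253,149),(286,152),(318,156)]: print(ray(t,u,28).round(1))
for u in [(240,137),(335,146),(231,216),(328,223)]: print('corner',ray(t,u,8).round(1))
E
```

```text
[ 409.14826386 -156.45148417 1121.09602708] [227.11577767 478.49436782 696.6114847 ] [[253.31682636 475.49675564]
 [-78.69136364 358.86684632]
 [255.64799936 237.08160658]] [[626.95412776 428.83550324]
 [186.0078161  909.14565656]]
t [233 191  19  23 307] [242.67752443 202.22801303] [570.3  19.8  65. ]
t [268 194  19  24 305] [277.01311475 205.78688525] [561.6 -54.6  65. ]
t [303 198  18  23 314] [311.61464968 208.97452229] [ 553.8 -129.1   65. ]
s [311 208  30  17 257] [325.42412451 215.71984436] [ 554.7 -133.9   65. ]
s [288 230  31  19 290] [302.56896552 239.19655172] [561.9 -56.9  65. ]
s [262 253  32  22 340] [277.12058824 263.61470588] [571.2  16.6  65. ]
[698.2   4.1  28. ]
[689.9 -71.1  28. ]
[ 679.5 -143.6   28. ]
corner [732.8  37.8   8. ]
corner [ 707.5 -182.9    8. ]
corner [547.8  55.5   8. ]
corner [ 529.3 -164.2    8. ]
```

View pics/t1.png

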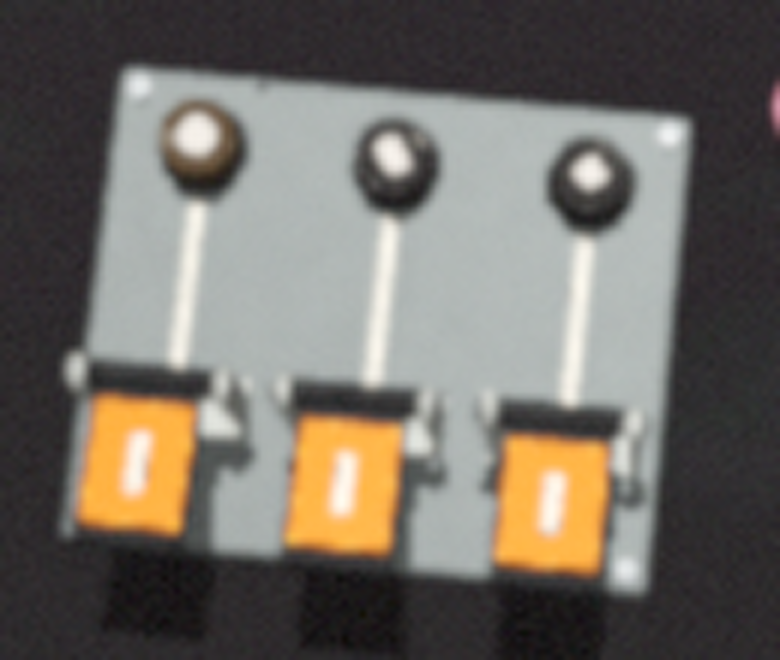

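View pics/s1.png

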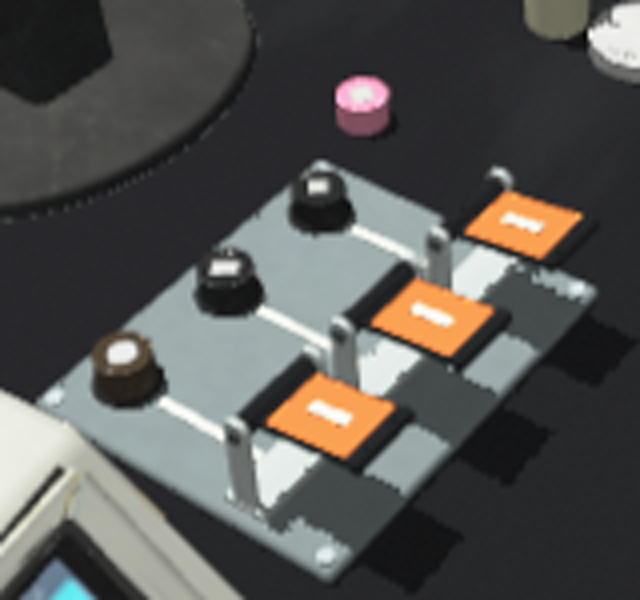

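Run:
```python
from h import *
t=load("top");s=load("scene")
crop(t,60,90,260,290,3,"pics/t2.png");crop(s,120,220,330,400,3,"pics/s2.png")
for u in [(188,100),(188,265),(100,268),(30,297),(300,298)]: print(ray(t,u,0).round(0),ray(t,u,100).round(0))
```

```text
[829. 165.   0.] [791. 136. 100.]
[439. 152.   0.] [436. 125. 100.]
[434. 353.   0.] [432. 308. 100.]
[371. 509.   0.] [374. 450. 100.]
[ 364. -100.    0.] [ 368. -105.  100.]
```

View pics/t2.png

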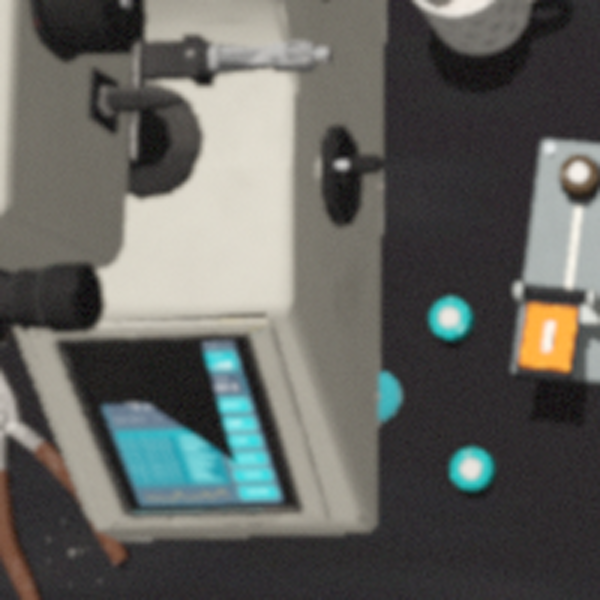

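View pics/s2.png

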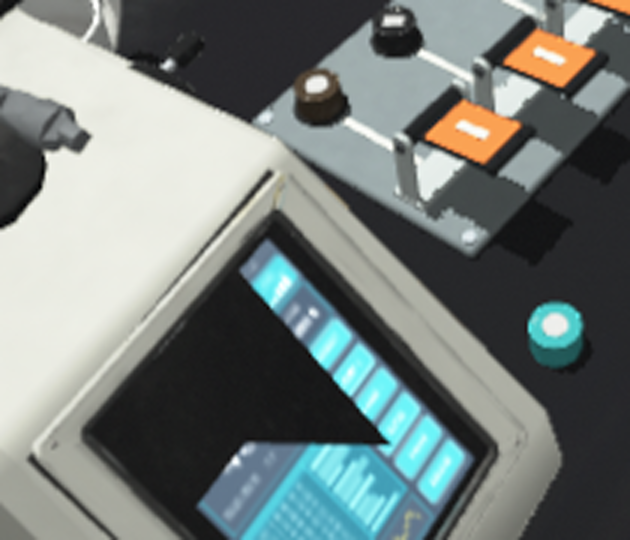

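Run:
```python
from h import *
t=load("top");s=load("scene")
P=[np.array(d["K"]@np.c_[d["R"],d["t"]]) for d in(t,s)]
for a,b in (((242.68,202.23),(277.12,263.61)),((277.01,205.79),(302.57,239.2)),((311.61,208.97),(325.42,215.72))):
    X=cv2.triangulatePoints(P[0],P[1],np.array(a).reshape(2,1),np.array(b).reshape(2,1));X=(X[:3]/X[3]).T
    print(X.round(1),proj(t,X)-a,proj(s,X)-b)
# bead edge black? predicted
th=-0.1;x=np.array([np.cos(th),np.sin(th),0]);y=np.array([-np.sin(th),np.cos(th),0]);o=np.array([592,-59.7,0])
for f in(0,.15,.3):
    for r in(5,61):
        p=o+75*y-r*np.cos(f)*x+np.array([0,0,60+r*np.sin(f)]);print(f,r,p.round(1),proj(t,p).round(1),proj(s,p).round(1))
```

```text
[[569.6  19.1  68.4]] [[0.04387081 0.09876098]] [[-0.13974381 -0.02859622]]
[[561.  -54.9  67.2]] [[0.05399294 0.12911517]] [[-0.17156074 -0.03306076]]
[[ 552.8 -129.3   69.6]] [[0.0684856  0.17342905]] [[-0.21689171 -0.03946693]]
0 5 [594.5  15.4  60. ] [[245.2 191.6]] [[266.6 260.5]]
0 61 [538.8  21.   60. ] [[242.3 217. ]] [[291.7 273.8]]
0.15 5 [594.6  15.4  60.7] [[245.2 191.5]] [[266.6 260.2]]
0.15 61 [539.5  20.9  69.1] [[241.6 216.2]] [[291.1 270.1]]
0.3 5 [594.7  15.4  61.5] [[245.1 191.3]] [[266.5 259.9]]
0.3 61 [541.5  20.7  78. ] [[241.  214.7]] [[289.9 266.2]]
```

```bash
cat >> h.py <<'E'
from scipy.spatial.transform import Rotation as Ro
TH=-0.1;BX=np.array([np.cos(TH),np.sin(TH),0]);BY=np.array([-np.sin(TH),np.cos(TH),0]);BZ=np.array([0,0,1.]);O=np.array([592,-59.7,0])
def Rt(a): # tilt a from vertical, fingers pointing forward
    z=np.sin(a)*BX-np.cos(a)*BZ; return np.c_[np.cross(BY,z),BY,z]
def cur():
    s=manip.observe();w,x,y,z=s["tool_rot"];return s["ee_pos"],Ro.from_quat([x,y,z,w]).as_matrix()
def rows(targets,base=None):
    p0,R0=base or cur()
    for p,R in targets:
        d=R0.T@(np.asarray(p)-p0)/300;r=Ro.from_matrix(R0.T@R).as_rotvec()/(np.pi/2)
        print(np.r_[d,r].round(3).tolist(),'n',round(np.linalg.norm(d)*300/41.7,1),round(np.linalg.norm(r)*90/7.16,1))
def bp(X,Y,Z): return O+X*BX+Y*BY+Z*BZ
E
python3 - <<'E'
from h import *
rows([([300,300,226],Rt(0)),([350,120,226],Rt(0)),([450,30,226],Rt(0))])
E
```

```text
[-0.463, -0.747, 0.002, -0.0, -0.0, -0.224] n 6.3 2.8
[-0.875, -1.214, 0.002, -0.0, -0.0, -0.224] n 10.8 2.8
[-1.306, -1.338, 0.002, -0.0, -0.0, -0.224] n 13.5 2.8
```

```bash
python3 -m creep '[-0.46,-0.75,0,0,0,0, -0.46,-0.75,0,0,0,0, -0.46,-0.75,0,0,0,0, -0.46,-0.75,0,0,0,0, -0.46,-0.75,0,0,0,0, -0.46,-0.75,0,0,0,0, -0.46,-0.75,0,0,0,0, -0.46,-0.75,0,0,0,-0.22, -0.46,-0.75,0,0,0,-0.22, -0.46,-0.75,0,0,0,-0.22, -0.46,-0.75,0,0,0,-0.22]' 1
python3 - <<'E'
from h import *
print(cur())
rows([([350,120,226],Rt(0)),([420,40,200],Rt(0)),([420,40,200],Rt(.785))])
E
```

```text
time: 1.32
ee_pos: [298.9, 299.8, 227.0]
tool_rot: [0.0, 0.051, 0.999, 0.0]
force: [-0.6, 0.2, -1.0]
gripper_width: 23.3
(array([298.91519787, 299.77765941, 226.99492984]), array([[-9.94805602e-01,  1.01792282e-01,  3.82550516e-04],
       [ 1.01792500e-01,  9.94805470e-01,  6.02518792e-04],
       [-3.19231584e-04,  6.38329843e-04, -9.99999745e-01]]))
[-0.23, -0.579, 0.003, 0.0, 0.0, -0.001] n 4.5 0.0
[-0.49, -0.82, 0.09, 0.0, 0.0, -0.001] n 6.9 0.0
[-0.49, -0.82, 0.09, -0.0, -0.5, -0.001] n 6.9 6.3
```

```bash
python3 -m creep '[-0.23,-0.58,0,0,0,0, -0.23,-0.58,0,0,0,0, -0.23,-0.58,0,0,0,0, -0.23,-0.58,0,0,0,0, -0.23,-0.58,0,0,0,0, -0.49,-0.82,0.09,0,0,0, -0.49,-0.82,0.09,0,0,0, -0.49,-0.82,0.09,0,0,0, -0.49,-0.82,0.09,0,-0.1,0, -0.49,-0.82,0.09,0,-0.2,0, -0.49,-0.82,0.09,0,-0.3,0, -0.49,-0.82,0.09,0,-0.4,0, -0.49,-0.82,0.09,0,-0.5,0, -0.49,-0.82,0.09,0,-0.5,0, -0.49,-0.82,0.09,0,-0.5,0]' 1
cat > plan.py <<'E'
from h import *
def tcp(phi,a,rt,gap=0):
    u=np.array([-np.cos(phi),np.sin(phi)]);t=np.array([np.sin(phi),np.cos(phi)]);h=np.array([0,60.])
    d=np.array([np.sin(a),-np.cos(a)]);n=np.array([np.cos(a),np.sin(a)])
    # sampled finger rectangle, relative to tcp, in (r,tangent) coords
    S=np.array([-l*d+k*n for l in np.linspace(0,66,67) for k in(-9.5,-5,0,5,9.5)])
    best=-1e9
    for w in np.arange(60,-5,-.25):   # tcp behind flag by w
        p=h+rt*u-w*t+S-h; r=p@u;q=p@t
        pen=((r<61)&(r>-2)&(q>-3))|(np.hypot(r-61,q)<4)
        if pen.any(): break
    return h+rt*u-(w+.25+gap)*t
E
python3 - <<'E'
from plan import *
print(cur())
T=[]
for X,Z in((-120,100),(-55,30)): T.append((bp(X,73,Z),Rt(.785)))
rows(T)
for phi,a in((.17,.785),(.5,.785),(.9,.7),(1.3,.5),(1.6,.3),(1.9,.1),(2.2,0),(2.5,0),(2.8,0),(3.1,0)):
    print(phi,a,[tcp(phi,a,r).round(0).tolist() for r in(40,45,50,55)])
E
```

```text
time: 2.57
ee_pos: [420.9, 33.0, 200.3]
tool_rot: [0.287, 0.059, 0.956, -0.029]
force: [-0.1, 0.2, 0.2]
gripper_width: 0.5
(array([420.8773766 ,  33.0223667 , 200.27350815]), array([[-0.82836429,  0.12922784,  0.54508051],
       [ 0.09559563,  0.99136543, -0.08975556],
       [-0.55197289, -0.02224299, -0.83356534]]))
[0.019, 0.006, 0.388, -0.023, -0.128, -0.006] n 2.8 1.6
[-0.033, 0.018, 0.702, -0.023, -0.128, -0.006] n 5.1 1.6
0.17 0.785 [[-45.0, 36.0], [-49.0, 40.0], [-53.0, 44.0], [-58.0, 49.0]]
0.5 0.785 [[-45.0, 61.0], [-49.0, 65.0], [-52.0, 69.0], [-56.0, 72.0]]
0.9 0.7 [[-35.0, 83.0], [-38.0, 87.0], [-41.0, 91.0], [-45.0, 95.0]]
1.3 0.5 [[-23.0, 95.0], [-24.0, 100.0], [-25.0, 105.0], [-27.0, 110.0]]
1.6 0.3 [[-11.0, 100.0], [-11.0, 105.0], [-11.0, 110.0], [-11.0, 115.0]]
1.9 0.1 [[2.0, 102.0], [3.0, 106.0], [5.0, 111.0], [6.0, 116.0]]
2.2 0 [[15.0, 99.0], [18.0, 103.0], [21.0, 107.0], [23.0, 111.0]]
2.5 0 [[27.0, 91.0], [31.0, 94.0], [35.0, 97.0], [38.0, 101.0]]
2.8 0 [[36.0, 79.0], [40.0, 81.0], [45.0, 83.0], [50.0, 84.0]]
3.1 0 [[40.0, 65.0], [45.0, 65.0], [50.0, 66.0], [55.0, 67.0]]
```

Run:
```python
from h import *
s=manip.observe();print(s["qpos"].round(2),s["joint_vel"].round(2),s["time"])
p,R=cur();rows([(bp(-130,73,110),R),(bp(-130,73,110),Rt(.785))])
d=load("scene");crop(d,160,100,480,340,2.5,"pics/s3.png")
```

```text
[-0.51 -0.11 -0.02  2.52  0.96  0.44  0.09] [ 1.19  0.05 -1.53  0.36  1.87 -0.23 -2.18] 2.5667
[0.028, 0.004, 0.342, 0.0, 0.0, 0.0] n 2.5 0.0
[0.028, 0.004, 0.342, -0.023, -0.128, -0.006] n 2.5 1.6
```

View pics/s3.png

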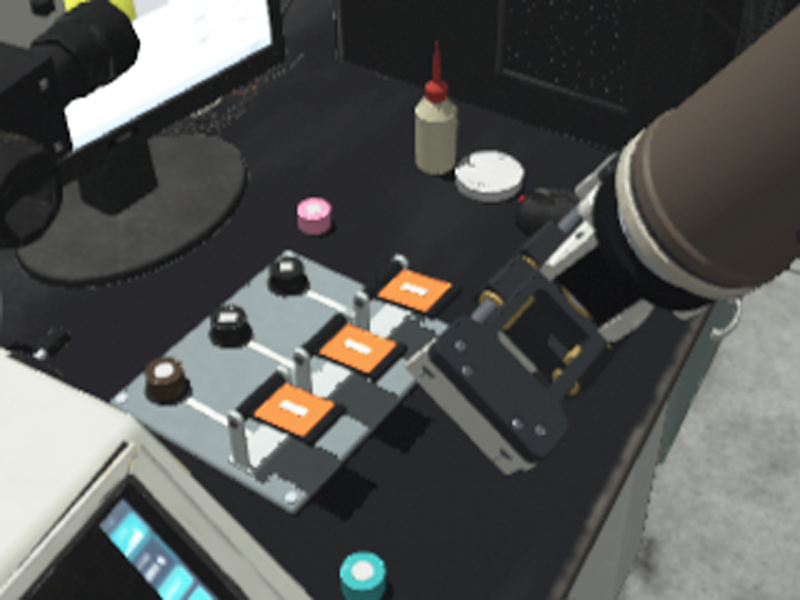

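```bash
python3 -m creep '[0,0,0,0,0,0, 0,0,0,0,0,0]' 1
python3 - <<'E'
from h import *
s=manip.observe();print(s["qpos"].round(2),s["joint_vel"].round(2),cur())
rows([(bp(-110,73,130),Rt(.785)),(bp(-110,73,90),Rt(.785)),(bp(-55,73,30),Rt(.785))])
E
```

```text
time: 2.78
ee_pos: [421.2, 31.4, 200.0]
tool_rot: [0.285, 0.059, 0.956, -0.031]
force: [0.7, -0.3, -0.2]
gripper_width: 0.7
[-0.5  -0.11 -0.02  2.52  0.95  0.44  0.11] [-0.03  0.    0.03 -0.02 -0.    0.    0.01] (array([421.21283612,  31.42755808, 200.02399177]), array([[-0.83112699,  0.13004273,  0.5406633 ],
       [ 0.0948695 ,  0.99117678, -0.09256544],
       [-0.54793038, -0.02564118, -0.83613087]]))
[-0.065, 0.011, 0.321, -0.025, -0.131, -0.005] n 2.4 1.7
[0.008, 0.014, 0.433, -0.025, -0.131, -0.005] n 3.1 1.7
[-0.035, 0.025, 0.7, -0.025, -0.131, -0.005] n 5.0 1.7
```

```bash
python3 -m creep '[-0.03,0.005,0.16,0,0,0, -0.06,0.01,0.32,0,0,0, -0.06,0.01,0.32,0,0,0, -0.06,0.01,0.32,-0.025,-0.13,-0.005, -0.06,0.01,0.32,-0.025,-0.13,-0.005, -0.06,0.01,0.32,-0.025,-0.13,-0.005, -0.06,0.01,0.32,-0.025,-0.13,-0.005]' 1
python3 - <<'E'
from h import *
s=manip.observe();print(s["qpos"].round(2),s["joint_vel"].round(2),cur())
rows([(bp(-110,73,90),Rt(.785)),(bp(-55,73,30),Rt(.785))])
E
```

```text
time: 3.37
ee_pos: [476.2, 5.2, 119.7]
tool_rot: [0.314, 0.04, 0.946, -0.073]
force: [-0.5, -0.2, -1.1]
gripper_width: 0.9
[ 0.08  0.27 -0.61  2.55  1.83  0.6  -0.7 ] [ 1.56  0.6  -1.99  0.08  0.46  0.97 -0.38] (array([476.18949771,   5.24725285, 119.68861055]), array([[-0.79973006,  0.12180455,  0.5878737 ],
       [ 0.02978932,  0.98604711, -0.16377941],
       [-0.59962024, -0.11346696, -0.79219998]]))
[0.025, 0.078, 0.095, -0.064, -0.088, 0.037] n 0.9 1.4
[-0.002, 0.105, 0.364, -0.064, -0.088, 0.037] n 2.7 1.4
```

```bash
python3 -m creep '[0,0,0,0,0,0, 0,0,0,0,0,0, 0,0,0,0,0,0]' 1
python3 - <<'E'
from h import *
s=manip.observe();print(s["qpos"].round(2),s["joint_vel"].round(2),cur())
rows([(bp(-110,73,110),Rt(.6)),(bp(-110,73,90),Rt(.785)),(bp(-55,73,30),Rt(.785))])
d=load("scene");crop(d,160,100,480,340,2.5,"pics/s4.png")
d=load("top");crop(d,180,120,400,285,3,"pics/t4.png")
E
```

```text
time: 3.62
ee_pos: [475.5, 4.5, 119.8]
tool_rot: [0.313, 0.041, 0.946, -0.073]
force: [-0.2, -0.2, -1.0]
gripper_width: 0.7
[ 0.08  0.27 -0.6   2.55  1.83  0.59 -0.7 ] [-0.04 -0.02  0.02  0.    0.02  0.   -0.02] (array([475.47517072,   4.5463137 , 119.77945515]), array([[-0.8008236 ,  0.12294778,  0.58614453],
       [ 0.03115182,  0.98592778, -0.16424364],
       [-0.59808956, -0.11327071, -0.79338428]]))
[-0.017, 0.073, 0.043, -0.068, 0.028, 0.03] n 0.6 1.0
[0.023, 0.081, 0.096, -0.065, -0.089, 0.036] n 0.9 1.5
[-0.004, 0.108, 0.365, -0.065, -0.089, 0.036] n 2.7 1.5
```

View pics/s4.png

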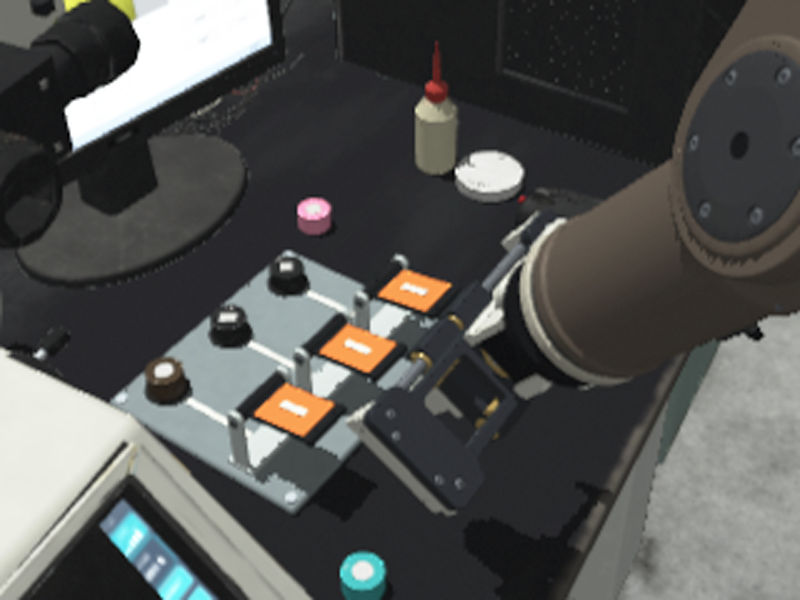

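View pics/t4.png

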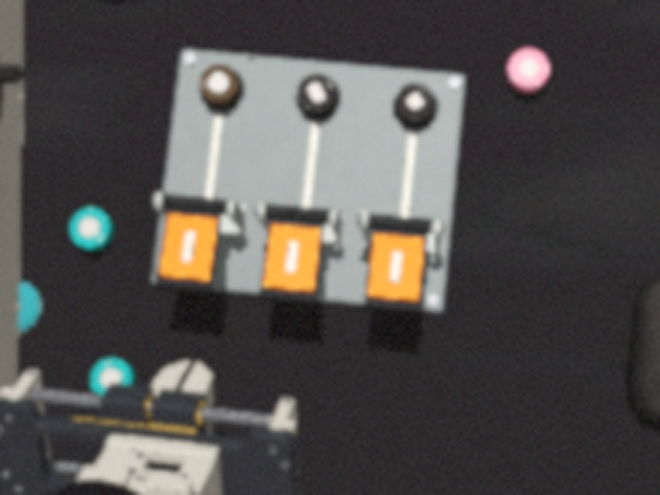

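```bash
python3 -m creep '[-0.017,0.073,0.043,-0.068,0.028,0.03, -0.017,0.073,0.043,-0.068,0.028,0.03, -0.017,0.073,0.043,-0.068,0.028,0.03, -0.017,0.073,0.043,-0.068,0.028,0.03]' 1
python3 - <<'E'
from plan import *
s=manip.observe();print(s["qpos"].round(2),s["joint_vel"].round(2),cur(), s["force"])
for r in(45,50,55): print(tcp(.17,.6,r),tcp(.3,.6,r))
rows([(bp(-110,73,110),Rt(.6)),(bp(-55,73,30),Rt(.6))])
E
```

```text
time: 4.05
ee_pos: [489.2, 24.4, 110.6]
tool_rot: [0.297, 0.046, 0.954, -0.015]
force: [0.4, -0.1, -0.2]
gripper_width: 0.5
[ 0.17  0.28 -0.6   2.51  1.95  0.45 -0.75] [-0.    0.   -0.02  0.01  0.01 -0.   -0.01] (array([489.21423399,  24.4224871 , 110.62780659]), array([[-0.81959458,  0.09767397,  0.56455692],
       [ 0.07970109,  0.99521763, -0.05647664],
       [-0.5673733 , -0.00129214, -0.8234597 ]])) [ 0.41498703 -0.09558037 -0.21954892]
[-50.44187908  32.1321541 ] [-51.85574821  44.63831463]
[-54.48159558  38.15238587] [-55.45034983  49.93726162]
[-58.56360767  43.92622145] [-59.04495145  55.23620861]
[-0.001, -0.001, 0.003, 0.0, 0.002, 0.002] n 0.0 0.0
[-0.0, -0.002, 0.327, 0.0, 0.002, 0.002] n 2.3 0.0
```

```bash
python3 -m creep '[0.005,0,0.09,0,0,0, 0.01,0,0.18,0,0,0, 0.01,0,0.27,0,0,0, 0.01,0,0.33,0,0,0, 0.01,0,0.33,0,0,0, 0.01,0,0.33,0,0,0]' 1
python3 - <<'E'
from plan import *
s=manip.observe();print(s["qpos"].round(2),cur(), s["force"])
d=load("scene");crop(d,160,100,480,340,2.5,"pics/s5.png")
d=load("top");crop(d,180,120,400,285,3,"pics/t5.png")
T=[]
for phi,a,r in((.35,.6,50),(.6,.6,50),(.9,.6,48),(1.2,.5,46),(1.5,.3,46),(1.75,.15,48),(2,0,48)):
    X,Z=tcp(phi,a,r);print(phi,X.round(),Z.round());T.append((bp(X,73,Z),Rt(a)))
rows(T)
E
```

```text
time: 4.55
ee_pos: [541.4, 20.7, 26.1]
tool_rot: [0.295, 0.046, 0.954, -0.014]
force: [-0.8, 0.2, 1.0]
gripper_width: 0.3
[ 0.21  0.59 -0.63  2.45  2.22  0.66 -0.93] (array([541.44555162,  20.70831621,  26.09011692]), array([[-8.21786775e-01,  9.55037285e-02,  5.61734398e-01],
       [ 7.90219176e-02,  9.95429023e-01, -5.36339173e-02],
       [-5.64288962e-01,  3.13685353e-04, -8.25577295e-01]])) [-0.81400415  0.1826276   1.04912354]
0.35 -55.0 54.0
0.6 -52.0 73.0
0.9 -41.0 89.0
1.2 -28.0 98.0
1.5 -16.0 105.0
1.75 -3.0 109.0
2 9.0 109.0
[-0.057, -0.007, -0.068, 0.002, 0.001, 0.002] n 0.6 0.0
[-0.101, -0.007, -0.112, 0.002, 0.001, 0.002] n 1.1 0.0
[-0.161, -0.007, -0.136, 0.002, 0.001, 0.002] n 1.5 0.0
[-0.215, -0.007, -0.138, 0.002, 0.065, 0.002] n 1.8 0.8
[-0.262, -0.007, -0.133, 0.002, 0.192, 0.003] n 2.1 2.4
[-0.305, -0.007, -0.121, 0.002, 0.288, 0.003] n 2.4 3.6
[-0.338, -0.008, -0.095, 0.001, 0.383, 0.003] n 2.5 4.8
```

View pics/s5.png

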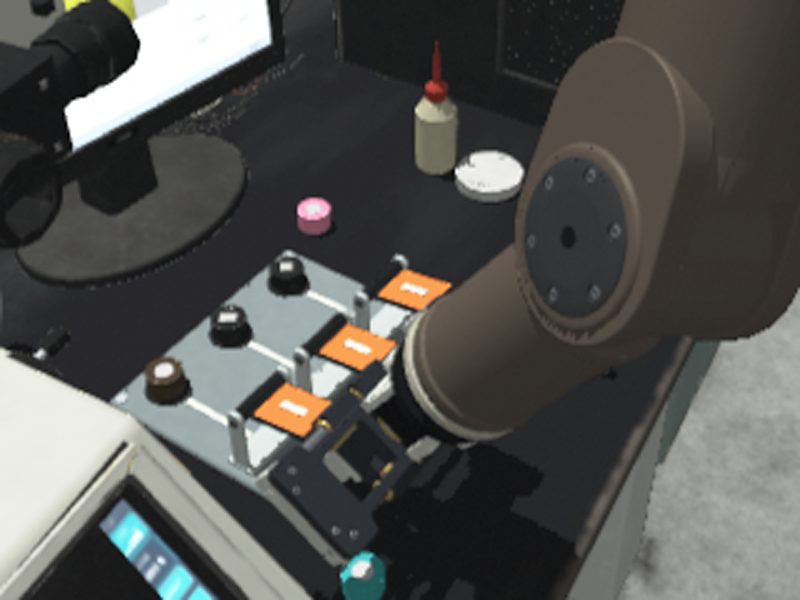

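View pics/t5.png

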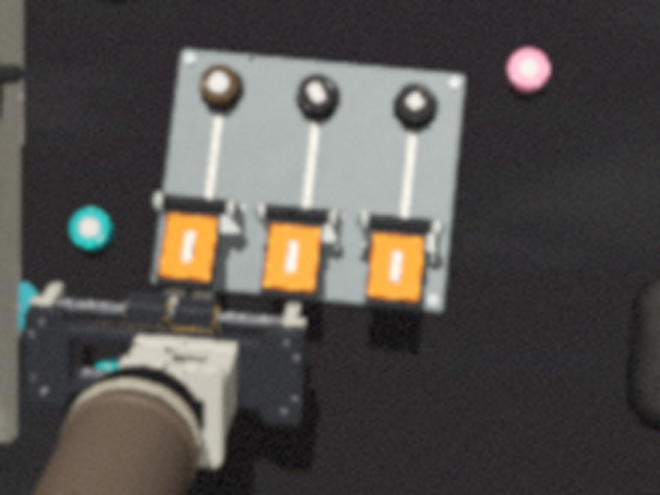

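```bash
python3 -m creep '[-0.03,-0.005,-0.035,0,0,0, -0.057,-0.007,-0.068,0,0,0, -0.08,-0.007,-0.09,0,0,0, -0.1,-0.007,-0.112,0,0,0, -0.13,-0.007,-0.125,0,0,0, -0.16,-0.007,-0.136,0,0,0, -0.16,-0.007,-0.136,0,0,0]' 1
python3 - <<'E'
from plan import *
s=manip.observe();print(s["qpos"].round(2),cur(), s["force"])
d=load("scene");crop(d,160,100,480,340,2.5,"pics/s6.png")
d=load("top");crop(d,180,120,400,285,3,"pics/t6.png")
T=[]
for phi,a,r in((1.05,.55,47),(1.2,.5,46),(1.35,.4,46),(1.5,.3,46),(1.75,.15,48),(2,0,48)):
    X,Z=tcp(phi,a,r);print(phi,X.round(),Z.round());T.append((bp(X,73,Z),Rt(a)))
rows(T)
E
```

```text
time: 5.23
ee_pos: [559.9, 16.9, 91.1]
tool_rot: [0.299, 0.046, 0.953, -0.014]
force: [0.1, -0.0, 0.4]
gripper_width: 0.2
[ 0.18  0.41 -0.53  2.39  2.02  0.44 -0.72] (array([559.91568584,  16.87098725,  91.05967781]), array([[-0.81753217,  0.09593236,  0.56783637],
       [ 0.07979969,  0.9953863 , -0.05327404],
       [-0.57032724,  0.00175992, -0.82141569]])) [ 0.10773656 -0.00491015  0.40801944]
1.05 -35.0 94.0
1.2 -28.0 98.0
1.35 -22.0 102.0
1.5 -16.0 105.0
1.75 -3.0 109.0
2 9.0 109.0
[-0.026, 0.001, -0.003, 0.002, 0.034, 0.002] n 0.2 0.4
[-0.052, 0.001, -0.002, 0.002, 0.066, 0.002] n 0.4 0.8
[-0.076, 0.001, -0.001, 0.002, 0.13, 0.002] n 0.5 1.6
[-0.099, 0.001, 0.004, 0.002, 0.194, 0.002] n 0.7 2.4
[-0.142, 0.0, 0.015, 0.002, 0.289, 0.002] n 1.0 3.6
[-0.175, 0.0, 0.041, 0.002, 0.385, 0.002] n 1.3 4.8
```

View pics/s6.png

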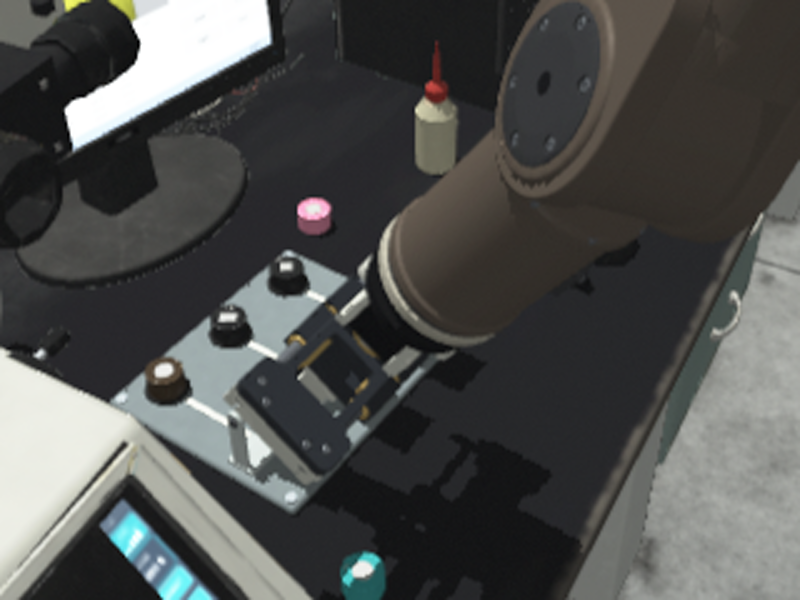

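View pics/t6.png

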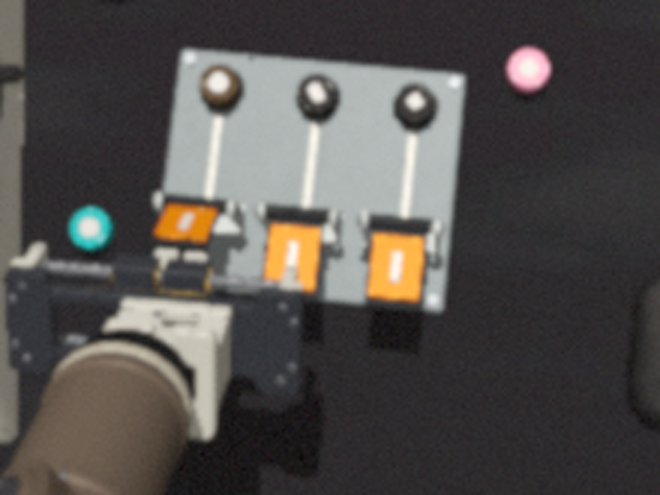

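```bash
python3 -m creep '[-0.026,0,-0.003,0,0.034,0, -0.052,0,-0.002,0,0.066,0, -0.076,0,-0.001,0,0.13,0, -0.099,0,0.004,0,0.19,0, -0.12,0,0.009,0,0.24,0, -0.142,0,0.015,0,0.29,0, -0.16,0,0.028,0,0.34,0, -0.175,0,0.041,0,0.385,0, -0.175,0,0.041,0,0.385,0]' 1
python3 - <<'E'
from plan import *
s=manip.observe();print(s["qpos"].round(2),cur(), s["force"])
d=load("scene");crop(d,160,100,480,340,2.5,"pics/s7.png")
d=load("top");crop(d,180,120,400,285,3,"pics/t7.png")
T=[]
for phi,a,r in((2.2,.0,47),(2.4,0,46),(2.6,0,45),(2.8,0,44),(2.95,0,43),(3.08,0,43),(3.13,0,43)):
    X,Z=tcp(phi,a,r);print(phi,X.round(),Z.round());T.append((bp(X,73,Z),Rt(a)))
rows(T)
E
```

```text
time: 6.08
ee_pos: [607.1, 15.2, 108.3]
tool_rot: [0.052, 0.049, 0.997, -0.009]
force: [1.4, -0.6, -1.6]
gripper_width: 0.6
[ 0.31  0.56 -0.64  1.81  0.51  0.83  0.9 ] (array([607.12993238,  15.20237941, 108.26968095]), array([[-0.98983608,  0.09860838,  0.10247399],
       [ 0.096649  ,  0.99503093, -0.02392525],
       [-0.10432402, -0.01377807, -0.99444792]])) [ 1.37542242 -0.55728756 -1.62360357]
2.2 19.0 104.0
2.4 28.0 98.0
2.6 34.0 90.0
2.8 39.0 81.0
2.95 41.0 73.0
3.08 43.0 66.0
3.13 43.0 64.0
[-0.023, 0.006, 0.011, -0.011, 0.068, -0.005] n 0.2 0.9
[-0.049, 0.006, 0.034, -0.011, 0.068, -0.005] n 0.4 0.9
[-0.069, 0.007, 0.063, -0.011, 0.068, -0.005] n 0.7 0.9
[-0.082, 0.008, 0.096, -0.011, 0.068, -0.005] n 0.9 0.9
[-0.085, 0.008, 0.122, -0.011, 0.068, -0.005] n 1.1 0.9
[-0.088, 0.008, 0.145, -0.011, 0.068, -0.005] n 1.2 0.9
[-0.088, 0.009, 0.154, -0.011, 0.068, -0.005] n 1.3 0.9
```

View pics/s7.png

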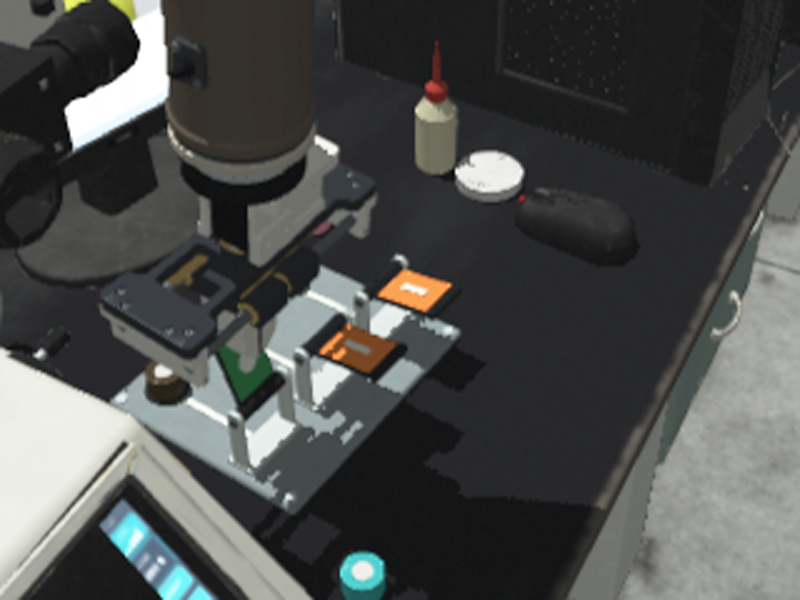

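View pics/t7.png

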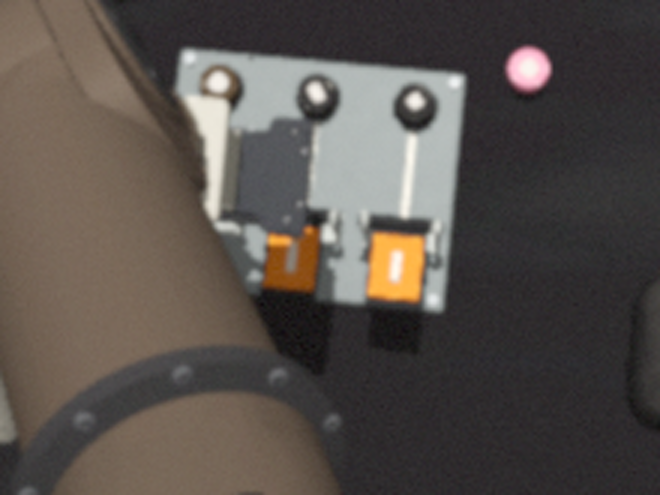

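```bash
python3 -m creep '[-0.012,0.003,0.005,-0.01,0.068,-0.005, -0.023,0.006,0.011,-0.01,0.068,-0.005, -0.049,0.006,0.034,-0.01,0.068,-0.005, -0.069,0.007,0.063,-0.01,0.068,-0.005, -0.082,0.008,0.096,-0.01,0.068,-0.005, -0.085,0.008,0.118,-0.01,0.068,-0.005, -0.087,0.008,0.126,-0.01,0.068,-0.005, -0.088,0.008,0.134,-0.01,0.068,-0.005, -0.088,0.008,0.134,-0.01,0.068,-0.005]' 1
python3 - <<'E'
from plan import *
s=manip.observe();print(s["qpos"].round(2),cur(), s["force"])
d=load("scene");crop(d,160,100,480,340,2.5,"pics/s8.png")
p,R=cur();print("X",(p-O)@BX,(p-O)@BY)
E
```

```text
time: 6.93
ee_pos: [639.1, 10.4, 69.7]
tool_rot: [0.002, 0.048, 0.999, -0.002]
force: [-0.5, 0.4, -0.0]
gripper_width: 0.5
[ 0.3   0.7  -0.62  1.66  0.49  0.94  0.97] (array([639.0745511 ,  10.37655142,  69.67837623]), array([[-0.99544634,  0.09525307,  0.00366637],
       [ 0.09523968,  0.99544762, -0.00366714],
       [-0.00399898, -0.00330126, -0.99998655]])) [-0.47597743  0.44272216 -0.03234439]
X 40.02487985475174 74.44736883174808
```

View pics/s8.png

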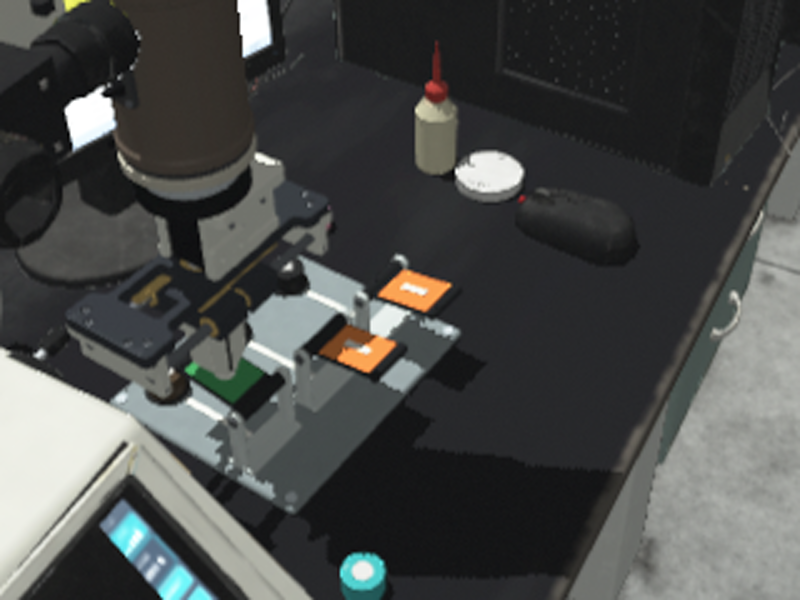

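```bash
python3 -m creep '[0,0,0.004,0,0,0, 0,0,0.008,0,0,0, 0,0,0.012,0,0,0, 0,0,0.016,0,0,0, 0,0,0.016,0,0,0]' 1; python3 -m creep '[0,0,0.002,0,0,0, 0,0,0.004,0,0,0, 0,0,0.004,0,0,0]' 1
```

```text
time: 7.4
ee_pos: [639.4, 10.1, 65.1]
tool_rot: [0.002, 0.048, 0.999, -0.002]
force: [-0.9, -0.3, 0.8]
gripper_width: 0.5
time: 7.65
ee_pos: [639.5, 10.1, 64.0]
tool_rot: [0.002, 0.048, 0.999, -0.002]
force: [-0.8, -0.2, -0.0]
gripper_width: 0.9
```

```bash
python3 -m creep '[0,0,0.002,0,0,0, 0,0,0.004,0,0,0, 0,0,0.004,0,0,0]' 1; python3 -m creep '[0,0,-0.1,0,0,0, 0,0,-0.2,0,0,0, 0,0,-0.3,0,0,0, 0,0,-0.4,0,0,0, 0.1,0,-0.4,0,0,0, 0.2,0,-0.4,0,0,0, 0.3,0,-0.4,0,0,0, 0.4,0,-0.4,0,0,0, 0.5,0,-0.4,0,0,0, 0.5,0,-0.4,0,0,0]' 1
python3 - <<'E'
from h import *
d=load("scene");crop(d,160,100,480,340,2.5,"pics/s9.png")
e=load("top");crop(e,180,120,400,285,3,"pics/t9.png")
E
```

```text
time: 7.9
ee_pos: [639.4, 10.2, 62.8]
tool_rot: [0.002, 0.048, 0.999, -0.002]
force: [-0.0, 0.2, -0.6]
gripper_width: 0.4
time: 8.73
ee_pos: [484.0, 25.5, 181.9]
tool_rot: [0.0, 0.047, 0.999, -0.003]
force: [-0.1, 0.1, -0.3]
gripper_width: 0.7
```

View pics/s9.png

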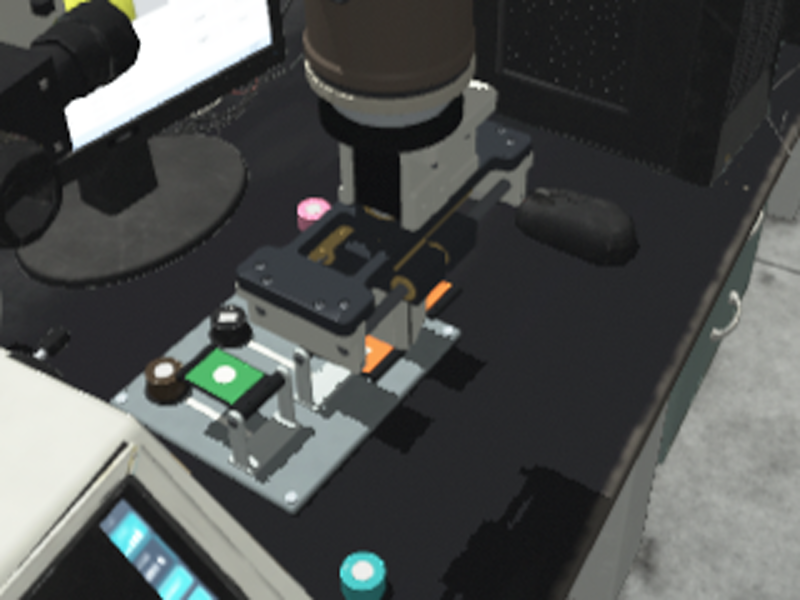

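View pics/t9.png

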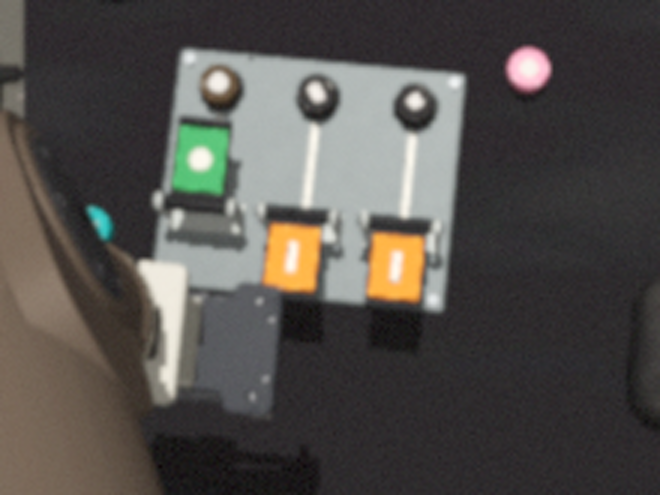

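Run:
```python
from h import *
D=[load("top"),load("scene")];C=[]
for d in D:
    hsv=cv2.cvtColor(d["frame"],cv2.COLOR_RGB2HSV);m=cv2.inRange(hsv,(50,90,60),(75,255,255))
    k,l,st,c=cv2.connectedComponentsWithStats(m);i=1+np.argmax(st[1:,4]);print(st[i],c[i])
    cn=max(cv2.findContours(m,0,1)[0],key=cv2.contourArea);M=cv2.moments(cn);C.append(np.array([[M['m10']/M['m00']],[M['m01']/M['m00']]]))
P=[d["K"]@np.c_[d["R"],d["t"]] for d in D]
X=cv2.triangulatePoints(*P,*C);X=(X[:3]/X[3]).ravel();print(X,(X-O)@BX,(X-O)@BY)
# pucks
for u in [(253,149),(286,152),(318,156)]: pass
t=D[0];b=cv2.imread("pics/top0.png")[:,:,::-1]
for n,(x0,y0,x1,y1) in dict(pucks=(238,134,332,168),right=(395,145,440,215)).items():
    print(n,np.abs(t["frame"][y0:y1,x0:x1].astype(int)-b[y0:y1,x0:x1]).max(), np.abs(t["frame"][y0:y1,x0:x1].astype(int)-b[y0:y1,x0:x1]).mean())
```

```text
[238 161  18  24 312] [246.78525641 172.75320513]
[234 239  32  23 345] [249.2        250.07246377]
[635.06646422  11.82636302  63.95692036] 35.71059008005966 75.46850139942156
pucks 179 5.473717146433041
right 16 1.9343915343915343
```

```bash
python3 -m creep '[0,0,0,0,0,0, 0,0,0,0,0,0]' 1; python3 -c "
from workcell import manip
print(manip.observe()['joint_vel'].round(3));print(manip.finish_job())"
```

```text
time: 9.1
ee_pos: [490.5, 25.0, 182.2]
tool_rot: [0.002, 0.048, 0.999, -0.001]
force: [-0.2, 0.4, -0.3]
gripper_width: 0.3
[-0.001  0.001 -0.001  0.006 -0.001 -0.001  0.   ]
the job is handed in; nothing more can be done
None
```

The brown specimen stood in the left nest. I pushed the left flag up from under its free edge with closed fingertips, over the hinge, and pressed it down flat on the far side with its green face up. Then I backed the arm off and handed the job in at 9.1 s.

**Flag:** The last pictures show the green face with its white disc up. The middle of that face measured 64 mm above the bench, against 63 mm for perfectly flat, which is about 0.03 rad off.

**Other flags and objects:** The middle and right flags are still orange side up. In the final top view the specimens are at the same pixels by eye. My picture difference over that area was not conclusive for them (maximum 179, mean 5.5), because the turned flag probably lies in the compared area. For the oil bottle and reference block it was small (maximum 16).

**Forces:** The wrist force readings I took while pushing stayed at about 2 N or less, and near zero at the end. I did not see a clear force rise when the flag met its stop, so the flat position rests on the pictures and the fingertip height (62.8 mm).

**Tilt:** The arm could not reach the 45° tool tilt I planned, because its elbow hit its fold limit, so I used about 34° instead.

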